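# Knock a stuck ring out of its nest

### The job

The steel ring is stuck below the rim of its aluminium nest block. Set the block over the knockout post so that the rod comes up through the hole in its floor, and press it down, firmly but without forcing, until it is fully home on the rod's shoulder and the ring has been pushed up free; leave the block standing there. Then lay the ring flat in the slatted basket without dropping or banging it, and leave the other things on the bench alone.

Things in the scene. Friction and masses are not known exactly. Their poses are not given: they have to be found in the camera images.
- nest: loose aluminium nest block, 84 mm (its x) by 60 mm (its y: the flats to grip) by 32 mm high, 0.32 kg, a plunger head standing 5 mm out of each short end. Origin: centre of its underside, z up. A round pocket in its top holds the ring
- nest_hole (a point): centre of the round hole through the block's 14 mm thick floor, at the underside (the block's origin). The hole is 24 mm in diameter, with a 1.5 mm chamfer underneath
- nest_pocket (a point): centre of the pocket's floor, 14 mm above the block's origin. The pocket is 46 mm in diameter, 18 mm deep. Two sprung ball plungers, one at each end, grip the ring in it: pushing the ring up takes roughly 7 to 16 N until it has risen about 10 mm; then it is past the balls and free
- ring: thick dark steel ring, 44 mm outside, 12 mm bore, 16 mm high, 0.17 kg. Origin: centre of its underside, z up. At the start it sits on the pocket's floor, its top 2 mm below the block's rim, so it cannot be gripped. With the block home on the rod's shoulder it is raised 14 mm and stands 12 mm out of the block, loose on the rod's end
- stand: knockout post bolted to the bench: round grey cast foot 110 mm in diameter, 16 mm high, with a boss 42 mm in diameter. Origin: centre of the foot's underside, z up. A steel rod stands on this vertical axis; it does not give. The block may stand on it at any yaw
- stand_boss (a point): centre of the boss's top, 34 mm above the bench. The rod rises from it: a shoulder disc 34 mm wide, then the knockout end, 22 mm in diameter, 28 mm long above the shoulder, 2 mm chamfer at the tip. It is clamped at a height set by hand and not measured: shoulder's top 46 to 66 mm above the bench. Stop pressing when the block is felt to sit on the shoulder
- basket: low open basket with slatted sides, fixed, outside 200 mm (its x) by 150 mm (its y) by 45 mm high, walls 4 mm. Origin: centre of its underside, z up; the inner floor is 4 mm above it
- caliper: loose steel vernier caliper lying flat, 230 mm long, 12 mm high; bystander
- plug_gauge: loose double-ended steel plug gauge lying down, 122 mm long, 24 mm thick; bystander
- ring_gauge: loose steel ring gauge lying flat, 72 mm outside, 38 mm bore, 20 mm high (a different ring: leave it); bystander
- bush: loose plain brass cylinder standing upright, 32 mm diameter, 30 mm high; bystander
- weight: loose brass knobbed weight, 30 mm diameter, 42 mm high; bystander
- oil: small white plastic bottle, 44 mm diameter, 100 mm high; bystander
Not all that is in view belongs to the job. Of the things shaped like the ring, the steel one is meant. Leave any red look-alike of the basket alone.

How it is judged:
By the outcome, as a careful person would: the job done as asked, in the order asked, and still so for the second after the job is handed in, with the robot touching nothing.
It also fails if it takes over 61 s, if anything falls off the work surface, if the arm or the gripper's body presses on something with over 40 N, if the wrist force passes 120 N, or if a joint passes its speed limit or range.

### The arm

A 6-joint arm with a two-finger parallel gripper is mounted at the origin on the work surface. World frame = base frame: x ahead of the robot, y to its left, z up, the work surface at z = 0. Lengths are in m, angles in rad, forces in N, time in s.
With the tool pointing down it reaches from about 0.325 to 0.85 m from the base axis. Payload 4.4 kg.
Tool frame: the origin (TCP) lies at the very end of the fingers, on their centre line; the grasp point (between the pads) lies 19 mm behind it; z points along the fingers, y is the line along which they close (so a half turn about z gives the same grasp; the last joint's range is limited). The gripper opens to 94 mm and grips with 3 to 60 N. Pads are 16 mm wide; open, the fingers measure 119 mm over their backs; the gripper's body (75 mm by 177 mm) begins 78 mm behind the grasp point.
Start: joints at [1.163, 0.207, 1.542, -0, 1.393, -0.15], TCP at [0.146, 0.556, 0.179] pointing down, gripper open.
Joint ranges: [-2.73, 2.73], [-0.86, 2.22], [0.23, 2.46], [-1.11, 4.25], [0.08, 2.63], [-2.82, 2.82]. Speed limits (rad/s): [2.79, 2.79, 3.14, 3.14, 3.14, 3.14].

### API

Orientations are given as [roll, pitch, yaw] about the fixed x, y, z axes, in that order (R = Rz(yaw) Ry(pitch) Rx(roll)).
In Python, from plant import move_to, movel, set_joints, grip, sleep, ik, observe, capture, camera_params, IKError, job_done gives the robot as it stands. Calls block until the motion is done:
- move_to(position, orientation): joint-space move of the TCP to a pose.
- movel(position, rotation=None, v=0.15, contact_N=None): straight line of the TCP; rotation=None keeps the orientation; v is the mean speed in m/s. With contact_N (N) it stops when the force on the tool has changed by that much, and returns True; else False.
- set_joints(angles): joint-space move.
- grip(opening): finger opening in m; the grip force is fixed at half the most; returns when the fingers have stopped.
- sleep(seconds).
- ik(position, orientation): joint angles nearest the present ones, or None.
- observe(): the state.
- capture(name): name is "side" or "top"; returns the picture (420x560x3 uint8, red, green, blue); there is no depth.
- camera_params(name): a dict with "fx", "fy", "cx", "cy" (pixels), "k1" (the pictures are not rectified: a ray, as slopes to the right and down, at radius r is drawn at 1 + k1 r^2 times it, then the intrinsics apply), "camera_from_world" (4x4, takes a point from world to camera coordinates). Camera axes: x right, y up, looking along -z (the intrinsics and any distortion apply to the point x, -y, -z); pixel columns grow to the right and rows downward; lengths in m; the calibration is good to about 2 mm. A picture is of the moment at which its call begins. camera_params takes no time and is no camera call.
A pose or a line that the arm cannot do raises IKError and nothing moves.
- job_done(): hands the job in; it is judged then, once.
The state is a dict: "time_s": time; "qpos": joint angles; "joint_vel": joint speeds; "tau": joint torques, N m; "position": TCP position; "eef_rot": TCP orientation; "ft_force": force on the tool from outside, world axes, zero at the start; "ft_torque": the same for the moment, N m; "grip_width": finger opening in m; "finger_force": force on a finger pad.
Only numpy, scipy, OpenCV 4.12 (cv2) and the standard library are available. Lean on these libraries where they do the work, as an engineer would, in place of code of your own. Each camera call takes 0.05 s, during which the arm holds its last target. There are 200 camera calls.

## Working session

There is one attempt and no reset: what is moved stays moved. The work goes in short steps, each a Python script; the robot and the scene stay as the last script left them, time stands still between calls to the robot, and variables do not carry over. Pictures are saved under pics/ and viewed, at most 10 in all, crops included, and the job is handed in when it is done.

```bash
ls; mkdir -p pics
python3 - <<'E'
from plant import *
import cv2
for n in("top","side"):
    cv2.imwrite(f"pics/{n}0.png",cv2.cvtColor(capture(n),cv2.COLOR_RGB2BGR)); print(n,camera_params(n))
print(observe())
E
```

```text
pics
top {'fx': 479.42793692315513, 'fy': 479.42793692315513, 'cx': 281.4448720234981, 'cy': 213.3682508386136, 'k1': -0.08197631656699662, 'camera_from_world': array([[ 0.00312775, -0.99998193,  0.00513293,  0.01321281],
       [ 0.99930603,  0.00331607,  0.03710068, -0.47039274],
       [-0.03711703,  0.00501332,  0.99929835, -1.08592686],
       [ 0.        ,  0.        ,  0.        ,  1.        ]])}
side {'fx': 394.60545778887496, 'fy': 394.60545778887496, 'cx': 277.78950635653075, 'cy': 212.38964277823217, 'k1': 0.03851085163621211, 'camera_from_world': array([[ 0.95630836, -0.29233759, -0.00361374, -0.44912526],
       [ 0.21656052,  0.7000108 ,  0.68050453, -0.17645681],
       [-0.1964074 , -0.65155477,  0.73273496, -0.98487849],
       [ 0.        ,  0.        ,  0.        ,  1.        ]])}
{'time_s': 0.1, 'qpos': array([ 1.16345252e+00,  2.07350227e-01,  1.54279576e+00, -2.25433645e-05,
        1.39350477e+00, -1.50503973e-01]), 'joint_vel': array([ 0.00163901,  0.00091979, -0.00309857, -0.00054558, -0.0006303 ,
       -0.00036654]), 'tau': array([-1.59419965e-04, -3.71861422e+01, -2.82294971e+01,  7.00074574e-02,
        3.10668082e-02, -5.00484339e-05]), 'position': array([0.14577223, 0.55540653, 0.17810549]), 'eef_rot': array([-3.13955449e+00, -2.86652775e-04,  2.88475652e+00]), 'ft_force': array([ 0.04149718, -0.28378988,  0.99205613]), 'ft_torque': array([-0.05302038,  0.02908523, -0.02375081]), 'finger_force': 0.0, 'grip_width': 0.09405382358433877}
```

View pics/top0.png

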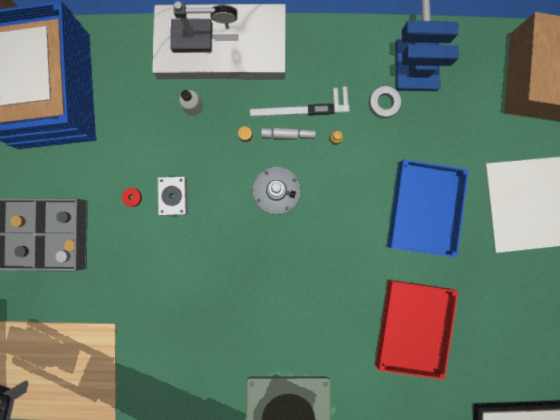

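View pics/side0.png

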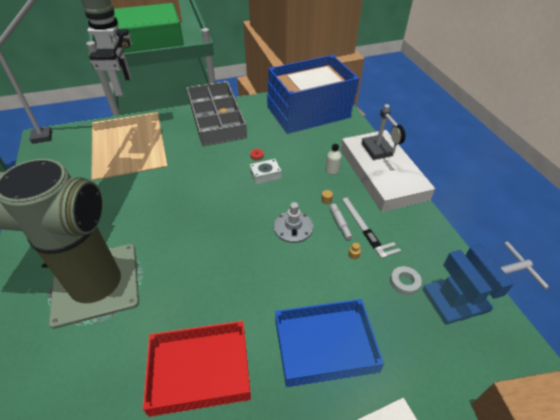

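The top view shows the nest at about (172,196), the stand at (276,190) and the blue slatted basket at (429,208). The red ring at (131,197) and the red tray are decoys.

```bash
cat > h.py <<'E'
import numpy as np, cv2
from plant import *
def cam(n):
    p=camera_params(n); return p,np.array(p["camera_from_world"])
def project(n,X):
    p,T=cam(n); c=(T[:3,:3]@np.atleast_2d(X).T).T+T[:3,3]
    s=np.c_[c[:,0],-c[:,1]]/-c[:,2:]; s=s*(1+p["k1"]*(s**2).sum(1,keepdims=True))
    return s*[p["fx"],p["fy"]]+[p["cx"],p["cy"]]
def backproj(n,px,z):
    p,T=cam(n); d=(np.atleast_2d(px).astype(float)-[p["cx"],p["cy"]])/[p["fx"],p["fy"]]
    s=d.copy()
    for _ in range(20): s=d/(1+p["k1"]*(s**2).sum(1,keepdims=True))
    r=np.c_[s[:,0],-s[:,1],-np.ones(len(s))]@T[:3,:3]; o=-T[:3,:3].T@T[:3,3]
    return o+r*((z-o[2])/r[:,2:])
def rect(n,img,mask,roi,z):
    x0,y0,x1,y1=roi; m=np.zeros(mask.shape,np.uint8); m[y0:y1,x0:x1]=mask[y0:y1,x0:x1]
    c=max(cv2.findContours(m,cv2.RETR_EXTERNAL,cv2.CHAIN_APPROX_NONE)[0],key=cv2.contourArea)
    w=backproj(n,cv2.convexHull(c)[:,0],z)[:,:2]
    return cv2.minAreaRect((w*1000).astype(np.float32))
E
python3 - <<'E'
from h import *
t=cv2.imread("pics/top0.png"); s=cv2.imread("pics/side0.png")
hsv=cv2.cvtColor(t,cv2.COLOR_BGR2HSV)
m=((hsv[...,1]<60)&(hsv[...,2]>100)).astype(np.uint8)
print("nest",rect("top",t,m,(150,170,195,225),.032))
b=((hsv[...,0]>105)&(hsv[...,0]<130)&(hsv[...,1]>120)).astype(np.uint8)
print("basket",rect("top",t,b,(380,150,480,265),.045))
m2=(~((hsv[...,0]>60)&(hsv[...,0]<95)&(hsv[...,1]>90))).astype(np.uint8)
print("stand foot",rect("top",t,m2,(245,160,308,220),.012))
for n,px in(("side",(293,208)),("top",(276,188))): print(n,[backproj(n,px,z)[0].round(3) for z in(.074,.084,.094)])
cr=[t[160:260,120:320],s[140:260,240:340]]
o=np.zeros((600,800,3),np.uint8)
a=cv2.resize(t[165:220,150:310],None,fx=5,fy=5,interpolation=2); o[:275,:800]=a
a=cv2.resize(s[195:250,255:330],None,fx=5,fy=5,interpolation=2); o[300:575,:375]=a
a=cv2.resize(s[145:200,235:315],None,fx=5,fy=5,interpolation=2); o[300:575,400:800]=a
cv2.imwrite("pics/crop1.png",o)
E
```

```text
nest ((507.7926330566406, 261.92449951171875), (90.08951568603516, 65.71903991699219), 0.672175407409668)
basket ((482.73974609375, -312.09747314453125), (158.57997131347656, 199.24154663085938), 81.67806243896484)
stand foot ((522.514892578125, 27.320716857910156), (112.09361267089844, 109.55925750732422), 0.20878124237060547)
side [array([0.523, 0.035, 0.074]), array([0.52 , 0.026, 0.084]), array([0.517, 0.017, 0.094])]
top [array([0.523, 0.027, 0.074]), array([0.522, 0.027, 0.084]), array([0.521, 0.027, 0.094])]
```

View pics/crop1.png

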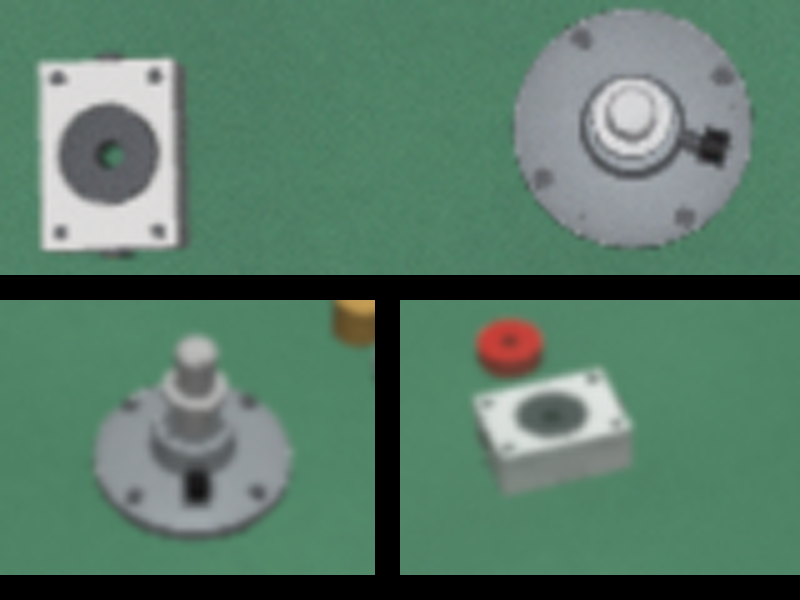

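The crop shows the nest's top-face corners at crop pixels (39,62), (175,60), (182,248) and (41,250). The rod tip is at (632,110) in the top view and (196,48) in the side crop.

Run:
```python
from h import *
c=np.array([(39,62),(175,60),(179,247),(41,250)])/5-.1+[150,165]
w=backproj("top",c,.032)[:,:2]; print(w.round(4),w.mean(0))
print(np.linalg.norm(w-np.roll(w,-1,0),axis=0 if 0 else 1))
d=(w[0]-w[3])+(w[1]-w[2]); print("yaw x",np.degrees(np.arctan2(d[1],d[0])))
print("pocket rim",backproj("top",np.array([(108,153)])/5-.1+[150,165],.031))
cs=np.array([(75,114)])/5.+[235,145]; 
print("side corners",backproj("side",np.array([(73,103),(203,70),(232,123),(104,159)])/5-.1+[235,145],.032).mean(0))
print("foot",backproj("top",[(276.5,190.5)],.016))
tt=[(276.3,186.9)];ts=[(294.1,205.0)]
for z in np.arange(.07,.1,.004): print(round(z,3),backproj("top",tt,z)[0][:2].round(4),backproj("side",ts,z)[0][:2].round(4))
for y in (np.radians(-1),np.radians(0)):
  for k in (0,np.pi,-np.pi):
    for p in([.511,.264,.004],[.522,.027,.08],[.4827,-.312,.02]):
      q=ik(p,[np.pi,0,y+k]); print(k,p,None if q is None else np.round(q,2))
```

```text
[[0.5498 0.2937]
 [0.5508 0.2321]
 [0.4667 0.2293]
 [0.4651 0.2916]] [0.50809771 0.26164581]
[0.06164573 0.08413236 0.06233862 0.08471695]
yaw x 1.6688948640078602
pocket rim [[0.50887901 0.26202786 0.031     ]]
side corners [0.51031925 0.26318535 0.032     ]
foot [[0.5220378  0.02616436 0.016     ]]
0.07 [0.5252 0.0263] [0.5309 0.0484]
0.074 [0.5249 0.0263] [0.5296 0.0448]
0.078 [0.5245 0.0263] [0.5283 0.0411]
0.082 [0.5241 0.0263] [0.5269 0.0375]
0.086 [0.5238 0.0262] [0.5256 0.0339]
0.09 [0.5234 0.0262] [0.5243 0.0303]
0.094 [0.523  0.0262] [0.5229 0.0266]
0.098 [0.5227 0.0262] [0.5216 0.023 ]
0 [0.511, 0.264, 0.004] [ 0.33  0.41  1.68 -0.    1.06  1.91]
0 [0.522, 0.027, 0.08] [-0.11  0.2   1.77 -0.    1.17  1.47]
0 [0.4827, -0.312, 0.02] [-0.72  0.38  1.67 -0.    1.09  0.86]
3.141592653589793 [0.511, 0.264, 0.004] [ 0.33  0.41  1.68  0.    1.06 -1.23]
3.141592653589793 [0.522, 0.027, 0.08] [-0.11  0.2   1.77  0.    1.17 -1.67]
3.141592653589793 [0.4827, -0.312, 0.02] [-0.72  0.38  1.67  0.    1.09 -2.28]
-3.141592653589793 [0.511, 0.264, 0.004] [ 0.33  0.41  1.68  0.    1.06 -1.23]
-3.141592653589793 [0.522, 0.027, 0.08] [-0.11  0.2   1.77  0.    1.17 -1.67]
-3.141592653589793 [0.4827, -0.312, 0.02] [-0.72  0.38  1.67  0.    1.09 -2.28]
0 [0.511, 0.264, 0.004] [ 0.33  0.41  1.68 -0.    1.06  1.9 ]
0 [0.522, 0.027, 0.08] [-0.11  0.2   1.77 -0.    1.17  1.46]
0 [0.4827, -0.312, 0.02] [-0.72  0.38  1.67 -0.    1.09  0.85]
3.141592653589793 [0.511, 0.264, 0.004] [ 0.33  0.41  1.68  0.    1.06 -1.24]
3.141592653589793 [0.522, 0.027, 0.08] [-0.11  0.2   1.77  0.    1.17 -1.68]
3.141592653589793 [0.4827, -0.312, 0.02] [-0.72  0.38  1.67  0.    1.09 -2.3 ]
-3.141592653589793 [0.511, 0.264, 0.004] [ 0.33  0.41  1.68  0.    1.06 -1.24]
-3.141592653589793 [0.522, 0.027, 0.08] [-0.11  0.2   1.77  0.    1.17 -1.68]
-3.141592653589793 [0.4827, -0.312, 0.02] [-0.72  0.38  1.67  0.    1.09 -2.3 ]
```

Run:
```python
from h import *
R=[np.pi,0,np.pi+.022-2*np.pi]
grip(.076)
move_to([.509,.262,.12],R)
print(movel([.509,.262,.004],v=.12,contact_N=8), observe()["position"])
f0=observe()["ft_force"]
print(grip(.05)); o=observe(); print(o["grip_width"],o["finger_force"],o["ft_force"]-f0)
movel([.509,.262,.15],v=.15); sleep(.2)
o=observe(); print(o["time_s"],o["ft_force"]-f0,o["position"],o["grip_width"])
move_to([.5225,.0265,.15],R); sleep(.2)
o=observe(); print(o["time_s"],o["ft_force"],o["position"])
t=capture("top"); s=capture("side")
im=np.zeros((500,800,3),np.uint8)
im[:400,:400]=cv2.resize(t[140:240,230:330],(400,400),interpolation=2)
im[:400,400:]=cv2.resize(s[150:250,240:340],(400,400),interpolation=2)
cv2.imwrite("pics/held.png",im[...,::-1])
```

```text
False [0.50992629 0.26236421 0.00491857]
False
0.049751761621252145 7.009545397013426 [-0.40883979 -5.70869632  7.47553533]
5.3917 [-1.12087134  0.6705013  -0.43583068] [0.50826717 0.26177109 0.14879992] 0.04993843689088801
6.525 [-0.24527438 -0.54471353  0.46478648] [0.52259194 0.02788594 0.1499738 ]
```

View pics/held.png

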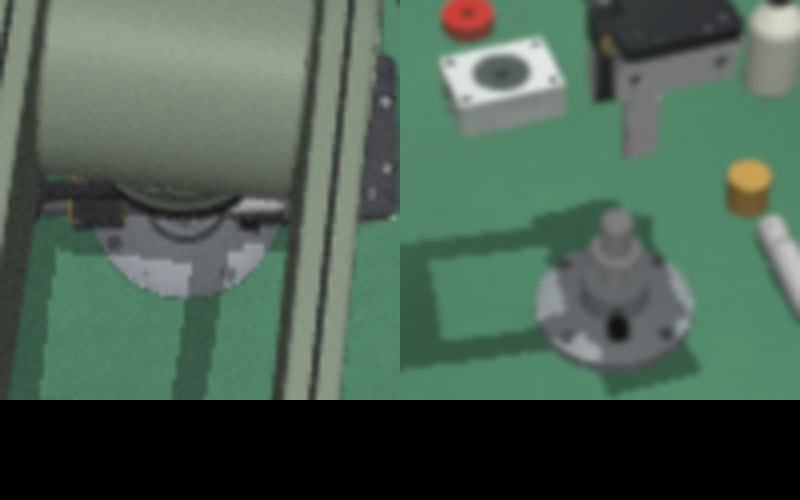

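The held picture shows an empty gripper, with the block still in its original place. A 50 mm grip target stops on position at only 7 N, so I'll go back and close fully.

Run:
```python
from h import *
R=[np.pi,0,-np.pi+.022]
grip(.076)
s=capture("side"); cv2.imwrite("pics/s1.png",s[...,::-1])
move_to([.509,.262,.12],R)
print(movel([.509,.262,.004],v=.12,contact_N=8), observe()["position"],observe()["eef_rot"],observe()["grip_width"])
f0=observe()["ft_force"]
print(grip(0)); 
for _ in range(3):
    o=observe(); print(o["time_s"],o["grip_width"],o["finger_force"],o["ft_force"]-f0); sleep(.15)
im=capture("side"); cv2.imwrite("pics/grasp.png",cv2.resize(im[100:220,200:360],(800,600),interpolation=2)[...,::-1])
```

```text
False [0.50996193 0.26223559 0.00491952] [ 3.14103083e+00  1.78962930e-03 -3.11975629e+00] 0.07585923253694236
False
9.8 0.05757496939275879 30.001012998400256 [0.11775227 3.46942315 3.62875402]
9.95 0.05808110169643235 30.00138728879392 [-0.29562651  2.67805439  4.14727184]
10.1 0.0575897117070266 30.00183602795005 [-0.85704374  5.00387244  5.36802348]
```

View pics/grasp.png

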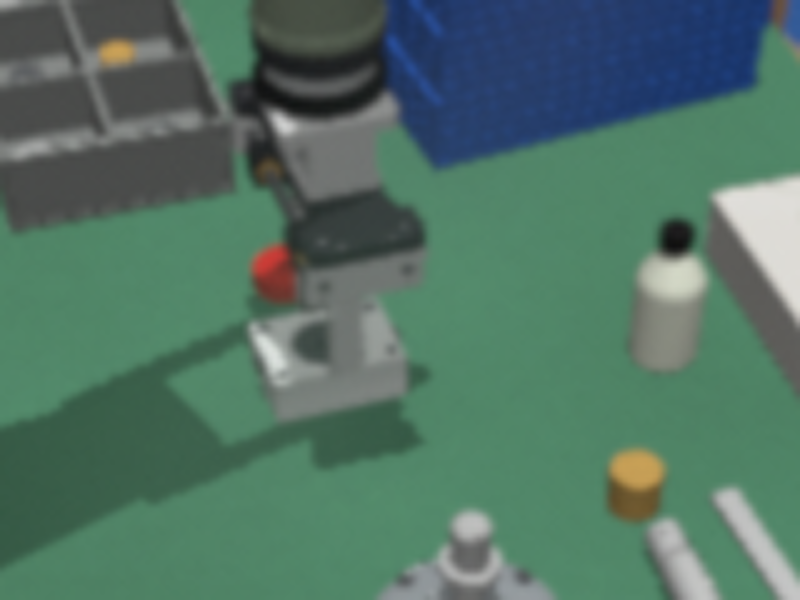

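The fingers are now around the block at 57.6 mm and 30 N. Next I lift slowly and check.

Run:
```python
from h import *
f0=observe()["ft_force"]
movel([.509,.262,.03],v=.06); sleep(.2)
o=observe(); print(o["time_s"],o["grip_width"],o["finger_force"],o["ft_force"]-f0,o["ft_force"],o["position"])
im=capture("side"); cv2.imwrite("pics/lift.png",cv2.resize(im[120:210,220:340],(800,600),interpolation=2)[...,::-1])
```

```text
11.0833 0.0006091092520698414 0.0 [ 0.15084575 -4.63927042 -4.23810296] [-0.22662834  0.1246233   0.92690734] [0.50865    0.26183732 0.02964631]
```

View pics/lift.png

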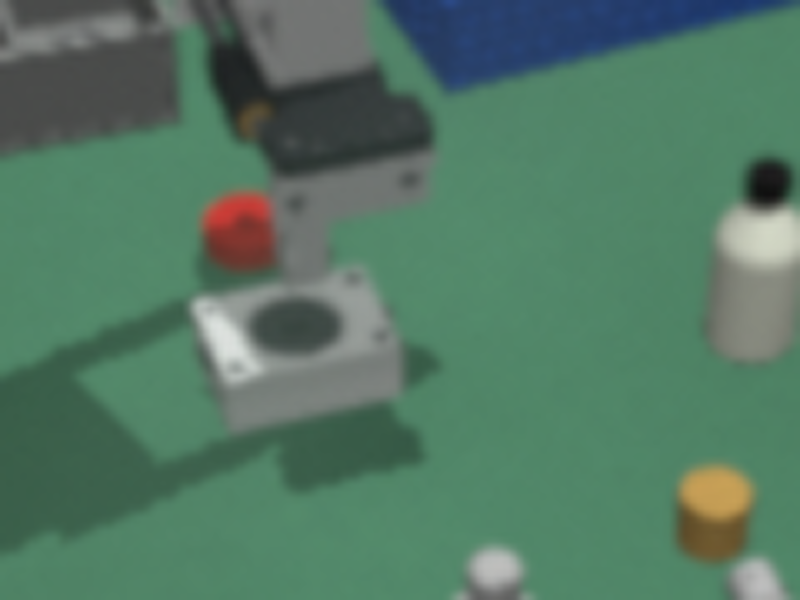

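The block stayed down and the fingers closed to zero. I'll check how the apparent fingertip compares with the projected TCP.

Run:
```python
from h import *
o=observe(); P=o["position"]; print(P,o["eef_rot"])
print("tip seen ~(264.5,161.5); proj side",project("side",P),"top",project("top",P))
for p in ([.51,.262-.03,.005],[.51,.262-.03,.032],[.51,.262+.03,.005]): print(p,project("side",p))
print("block top",project("side",[.509,.262,.032]))
print("block corners side", project("side",[[.551,.292,.032],[.551,.232,.032],[.467,.232,.032],[.467,.292,.032],[.467,.232,0]]))
im=capture("side"); b=cv2.imread("pics/side0.png")[...,::-1]
d=np.abs(im.astype(int)-b).sum(2)
o=np.zeros((600,800,3),np.uint8)
for i,a in enumerate((b,im)): o[:,i*400:i*400+400]=cv2.resize(a[135:195,245:285],(400,600),interpolation=2)
for i in (0,1):
  for X in [[.551,.292,.032],[.551,.232,.032],[.467,.232,.032],[.467,.292,.032],P]:
    u=(project("side",X)[0]-[245,135]+.5)*10; cv2.circle(o,(int(u[0])+400*i,int(u[1])),4,(255,255,0),-1)
cv2.imwrite("pics/cmp.png",o[...,::-1])
```

```text
[0.5086451  0.26185464 0.02959883] [-3.14127804e+00 -7.62566824e-04 -3.11951870e+00]
tip seen ~(264.5,161.5); proj side [[265.19336835 168.50263089]] top [[171.71391488 195.65007129]]
[0.51, 0.232, 0.005] [[268.42290781 180.431264  ]]
[0.51, 0.232, 0.032] [[268.2372648  173.92552545]]
[0.51, 0.29200000000000004, 0.005] [[263.26266892 168.36552101]]
block top [[265.26924951 167.86439647]]
block corners side [[275.38320105 159.40682164]
 [280.97877764 171.30686756]
 [254.68991081 176.70609492]
 [249.83839271 164.47780109]
 [255.1711013  184.39313649]]
```

View pics/cmp.png

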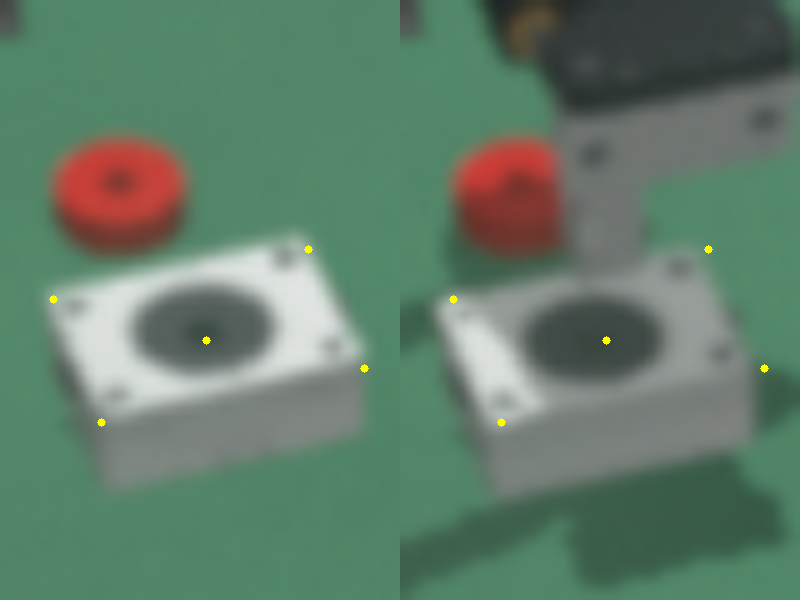

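Run:
```python
from h import *
print("held tip near finger seen (300,188.7); proj",project("side",[[.5226,.0279-.025,.15],[.5226,.0279-.025,.175],[.5226,.0279-.025,.1]]))
movel([.509,.262,.10],v=.2)
R=[np.pi,0,-np.pi+.022]
move_to([.42,.13,.05],R); print(observe()["time_s"])
print(movel([.42,.13,-.028],v=.05,contact_N=6)); o=observe(); print(o["time_s"],o["position"],o["ft_force"],o["grip_width"])
im=capture("side"); t=capture("top")
u=project("side",o["position"])[0]; print(u); c=u.astype(int)
z=np.zeros((500,800,3),np.uint8)
z[:,:400]=cv2.resize(im[c[1]-35:c[1]+15,c[0]-20:c[0]+20],(400,500),interpolation=2); cv2.circle(z,(205,355),4,(255,255,0),-1)
z[:,400:]=cv2.resize(t[155:255,130:210],(400,500),interpolation=2)
cv2.imwrite("pics/touch.png",z[...,::-1])
movel([.42,.13,.1],v=.2)
```

```text
held tip near finger seen (300,188.7); proj [[297.63448396 195.94064864]
 [297.97712938 188.63982005]
 [296.98778328 209.74939162]]
12.3917
True
13.8083 [ 0.41979179  0.12995662 -0.0260287 ] [-0.50979093 -0.33359083  5.10394084] 0.00035627206128521847
[248.94910169 216.53111093]
```

View pics/touch.png

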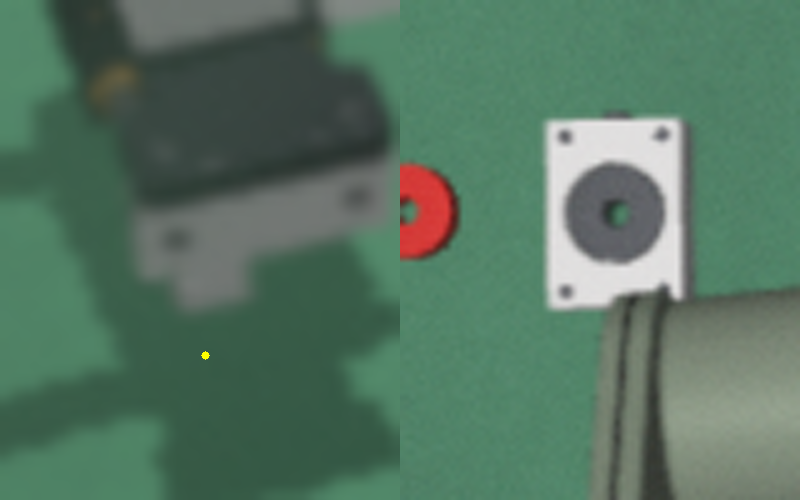

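The bench contact came at reported z = -0.026, which suggests the real fingertips end about 25 mm short of the TCP. I'll check that numerically in free air from the silhouette.

Run:
```python
from h import *
print(observe()["time_s"],observe()["grip_width"])
def prof():
    P=observe()["position"]; im=capture("side"); hsv=cv2.cvtColor(im,cv2.COLOR_RGB2HSV)
    g=~((hsv[...,0]>55)&(hsv[...,0]<95)&(hsv[...,1]>70))
    u=project("side",P)[0]; up=project("side",P+[0,0,.0255])[0]; up2=project("side",P+[0,0,.06])[0]
    print("P",P.round(4),"tcp px",u.round(1),"+25.5mm",up.round(1),"+60mm",up2.round(1))
    x0=int(u[0])-20
    for r in range(int(u[1])-24,int(u[1])+4): print(r,''.join('#' if v else '.' for v in g[r,x0:x0+40]))
prof()
movel([.42,.13,.03],v=.15); prof()
```

```text
14.6917 0.0001644454072765471
P [0.4189 0.1299 0.0989] tcp px [246.  185.9] +25.5mm [245.4 179. ] +60mm [244.6 169.2]
161 ...........#############################
162 ...........#############################
163 ...........#############################
164 ...........#############################
165 ...........#############################
166 ...........#############################
167 ...........#############################
168 ...........#############################
169 ...........#############################
170 ...........#############################
171 ............############################
172 .............###########################
173 ...............#########################
174 ...............#########################
175 ...............#########################
176 ...............#########################
177 ................########################
178 ................########################
179 ................######....##############
180 ..........................##############
181 ...........................#############
182 ...........................######
[... 925 characters left out ...]
############.............
192 .............#############..............
193 ..............###########...............
194 ................#########...............
195 ................##########..............
196 ................##########..............
197 .................########...............
198 .................####...................
199 ........................................
200 ........................................
201 ........................................
202 ........................................
203 ........................................
204 ........................................
205 ........................................
206 ........................................
```

Confirmed: the fingertips really end about 25.5 mm behind the reported TCP (tip row 179 against TCP row 186). I'll correct for that, and for the block's ~4 mm shift seen in touch.png (pocket centre at 173,197.4).

```bash
echo 'D=.0255
R=[np.pi,0,-np.pi+.02]
def st(m=""):
    o=observe(); print(m,"t%.2f"%o["time_s"],o["position"].round(4),o["ft_force"].round(2),"w%.4f f%.1f"%(o["grip_width"],o["finger_force"])); return o' >> h.py
python3 - <<'E'
from h import *
c=backproj("top",[(172.9,197.3)],.031)[0]; print(c)
x,y=c[0],c[1]
if abs(x-.505)>.004 or abs(y-.259)>.004: raise SystemExit
movel([.42,.13,.10],v=.25); grip(.078)
move_to([x,y,.06],R)
print(movel([x,y,.012-D],v=.1,contact_N=6)); st("down")
grip(0); st("grip")
movel([x,y,.04-D],v=.06); sleep(.1); o=st("lift")
if o["grip_width"]<.056: raise SystemExit
movel([x,y,.12],v=.2); move_to([.5225,.0265,.12],R); sleep(.2); st("over")
E
```

```text
[0.50483272 0.25880606 0.031     ]
False
down t18.66 [ 0.5055  0.2589 -0.0129] [-0.54 -0.25  0.84] w0.0777 f0.0
grip t19.08 [ 0.5056  0.26   -0.0127] [-0.14  4.32  1.59] w0.0598 f30.0
lift t19.80 [0.5043 0.2585 0.014 ] [ 0.04 -0.61 -5.96] w0.0598 f30.0
over t21.60 [0.5225 0.028  0.1199] [ 0.35 -0.05 -5.85] w0.0598 f30.0
```

Run:
```python
from h import *
x,y=.523,.026
off=.012-D   # reported z = block bottom + off
movel([x,y,.100+off],v=.1); st("above")
print(movel([x,y,.04+off],v=.025,contact_N=5)); o=st("first"); sleep(.2); o=st("settled"); print("bottom",o["position"][2]-off)
```

```text
above t22.08 [0.5227 0.0263 0.0861] [ 0.03 -0.07 -5.88] w0.0597 f30.0
True
first t22.81 [0.5233 0.0266 0.0793] [1.33 2.24 1.33] w0.0598 f30.0
settled t23.01 [0.5232 0.0266 0.0791] [2.92 1.45 6.1 ] w0.0596 f30.0
bottom 0.09261872159681706
```

The first contact is at the rod's tip height (~92.6 mm), with the side force pointing +x, +y. I'll run a small offset search in that direction.

Run:
```python
from h import *
off=.012-D
x0,y0=.523,.026
for dx,dy in [(2,1),(3,2.5),(4,0),(1,3),(1,-2),(5,3)]:
    x,y=x0+dx/1000,y0+dy/1000
    movel([x,y,.0955+off],v=.06); sleep(.1); f0=observe()["ft_force"]
    c=movel([x,y,.07+off],v=.025,contact_N=5); sleep(.1); o=st((dx,dy,c)); print(" bottom",o["position"][2]-off,o["ft_force"]-f0)
    if o["position"][2]-off<.086: break
```

```text
(2, 1, True) t23.84 [0.523  0.0281 0.0765] [ 2.87  2.32 -3.5 ] w0.0598 f30.0
 bottom 0.08998119816940708 [3.66727238 2.22195875 4.05537635]
(3, 2.5, True) t24.70 [0.5227 0.0289 0.0754] [-0.16  0.02 -6.35] w0.0598 f30.0
 bottom 0.0888827178922889 [0.06160607 0.11519259 0.15968464]
(4, 0, True) t25.51 [0.527 0.026 0.08 ] [-0.19 -0.35  5.85] w0.0598 f30.0
 bottom 0.09348162981182719 [ 0.5198972  -0.56855159 11.89958098]
(1, 3, True) t26.63 [0.5225 0.0291 0.0641] [ 2.11  0.29 -2.42] w0.0597 f30.0
 bottom 0.0775500738770165 [2.02407981 0.91291363 4.20616626]
```

The rod is in, with the ring contact about 14 mm below the tip. Now I press home.

Run:
```python
from h import *
off=.012-D
x,y=.524,.029
c=movel([x,y,.050+off],v=.02,contact_N=28); o=st(c); print("bottom",o["position"][2]-off); sleep(.2); o=st(); print("bottom",o["position"][2]-off)
```

```text
True t27.38 [0.5222 0.0293 0.0528] [-2.    0.58  4.57] w0.0596 f30.0
bottom 0.06629797599115174
 t27.58 [0.5222 0.0293 0.0528] [-1.23 -0.16  5.76] w0.0602 f30.0
bottom 0.06628432579330037
```

Run:
```python
from h import *
off=.012-D
x,y=.524,.029
for _ in range(2):
    c=movel([x,y,.045+off],v=.02,contact_N=25); o=st(c); print("bottom",o["position"][2]-off)
sleep(.15); st()
```

```text
True t27.98 [0.5222 0.0293 0.0528] [-0.68 -0.52  4.13] w0.0600 f30.0
bottom 0.06630580837297284
True t28.38 [0.5221 0.0293 0.0528] [-0.47 -0.37  3.14] w0.0597 f30.0
bottom 0.06632514193152568
 t28.53 [0.5221 0.0293 0.0528] [-1.02  0.03  4.88] w0.0598 f30.0
```

It is a rigid stop that repeats at 66.3 mm, against about 65.5 mm predicted from the tip contact. I'll release, rise, step aside and look.

Run:
```python
from h import *
grip(.078); st("rel")
P=observe()["position"]
movel([P[0],P[1],.13],v=.2); move_to([.45,-.14,.15],R); st()
t=capture("top"); s=capture("side")
cv2.imwrite("pics/t2.png",t[...,::-1]);cv2.imwrite("pics/s2.png",s[...,::-1])
o=np.zeros((560,800,3),np.uint8)
o[:,:400]=cv2.resize(t[155:225,250:300],(400,560),interpolation=2); o[:,400:]=cv2.resize(s[180:250,270:320],(400,560),interpolation=2)
cv2.imwrite("pics/home.png",o[...,::-1])
```

```text
rel t29.04 [0.5224 0.0293 0.0525] [ 0.28  0.11 -0.34] w0.0781 f0.0
 t30.34 [ 0.4496 -0.1392  0.1489] [-0.92 -1.08  0.64] w0.0782 f0.0
```

View pics/home.png

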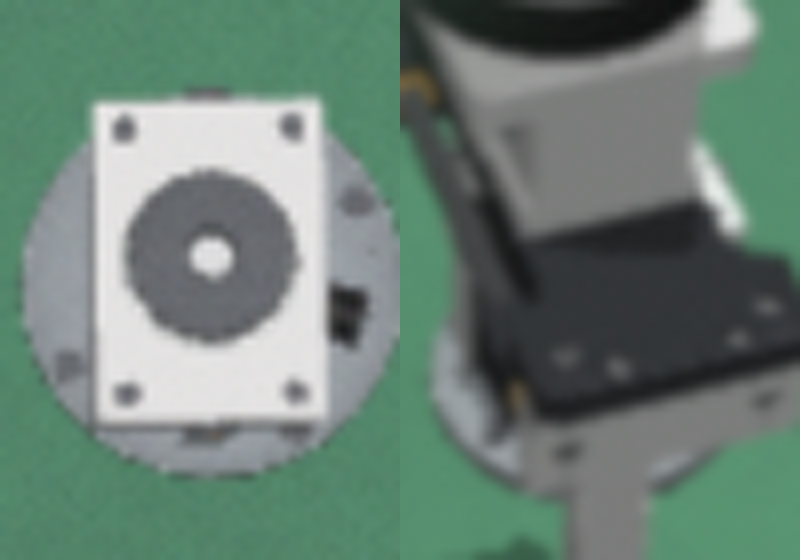

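home.png shows the block level on the post, with the ring centred at (212,257) and the rod's end filling its bore. Next I grip the protruding ring.

Run:
```python
from h import *
x,y=.523,.0285
print("ring top cam",backproj("top",[(276.4,187.0)],.110))
grip(.056)
move_to([x,y,.13],R)
movel([x,y,.095],v=.12); sleep(.1); st("pre")
c=movel([x,y,.0755],v=.03,contact_N=4); st(c)
grip(0); sleep(.1); o=st("grip")
if abs(o["grip_width"]-.044)>.003: raise SystemExit
movel([x,y,.10],v=.05); sleep(.1); st("lift")
```

```text
ring top cam [[0.52133848 0.02588365 0.11      ]]
pre t32.30 [0.5238 0.0277 0.096 ] [ 0.01 -0.09 -0.23] w0.0558 f0.0
False t33.10 [0.5231 0.0285 0.0755] [-0.27 -0.03 -0.53] w0.0559 f0.0
grip t33.58 [0.5232 0.0287 0.0758] [0.22 1.81 0.26] w0.0429 f30.0
lift t34.33 [0.5226 0.0285 0.0997] [-0.1  -0.01 -2.43] w0.0431 f30.0
```

The ring is held at 43 mm, with a weight of about 1.9 N. Now to the basket.

Run:
```python
from h import *
x,y=.4827,-.308
movel([.5226,.0285,.15],v=.2)
move_to([x,y,.13],R); st("over")
movel([x,y,.004],v=.12); sleep(.15); o=st("low")
c=movel([x,y,-.030],v=.02,contact_N=3); st(c)
sleep(.1); o=st();
```

```text
over t36.01 [ 0.4829 -0.3067  0.1295] [-0.26 -0.09 -1.69] w0.0429 f30.0
low t37.36 [ 0.4834 -0.3086  0.005 ] [-0.1   0.14 -2.24] w0.0433 f30.0
True t38.32 [ 0.4827 -0.3079 -0.0137] [0.22 0.2  3.59] w0.0431 f30.0
 t38.42 [ 0.4827 -0.3078 -0.0137] [ 0.03 -0.59  4.61] w0.0429 f30.0
```

Run:
```python
from h import *
grip(.058); st()
movel([.4827,-.308,.12],v=.2); move_to([.40,-.12,.25],R); sleep(.3); st()
t=capture("top"); s=capture("side")
o=np.zeros((600,800,3),np.uint8)
o[:300,:800]=cv2.resize(t[155:260,240:520],(800,300),interpolation=2)
o[300:,:400]=cv2.resize(s[170:260,240:360],(400,300),interpolation=2); o[300:,400:]=cv2.resize(s[295:385,265:385],(400,300),interpolation=2)
cv2.imwrite("pics/final.png",o[...,::-1])
```

```text
t38.88 [ 0.4811 -0.3065 -0.0153] [-0.12  0.12  0.48] w0.0581 f0.0
 t40.97 [ 0.3999 -0.1205  0.2492] [-0.57  0.24  0.74] w0.0579 f0.0
```

View pics/final.png

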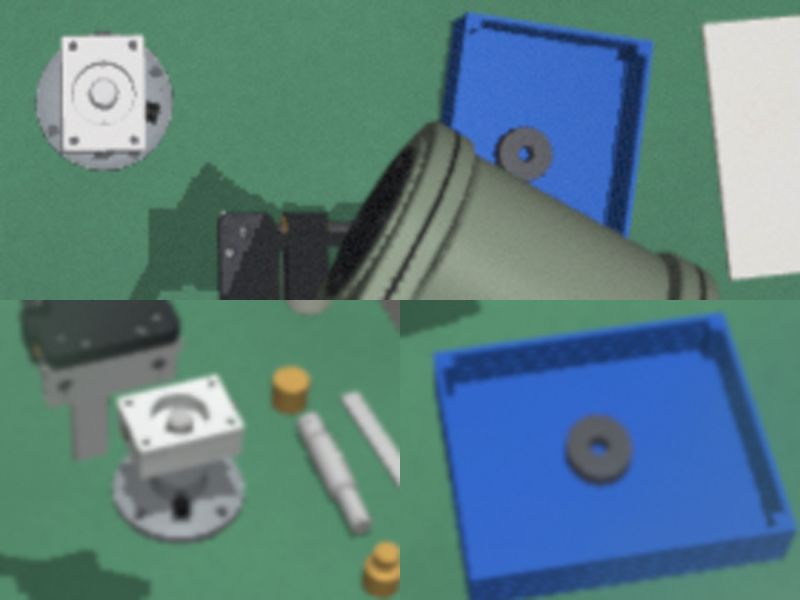

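```bash
python3 -c "
from plant import *
print(job_done())"
```

```text
the job is handed in; nothing more can be done
None
```

I pressed the block down to a firm, repeatable stop on the post, left it standing there, laid the ring flat in the blue basket, and handed the job in at about 41 s; my first two grasps missed and nudged the block about 4 mm, because the fingertips end about 25 mm short of the stated TCP.

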